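# Find the full jar by its weight

### The job

Three identical closed jars came back from the sales floor: one is still full, the other two are partly used. Heft the jars to find the heaviest, stand the two lighter ones upright in the shallow wooden tray for refilling (set down, not dropped, and no jar tipped over), and finish while holding the heaviest jar up in the gripper, upright and still, its base at least 12 cm above the counter and touching nothing else. Leave the bottle, the carton and the tape roll where they are.

Things in the scene. Friction and masses are not known exactly. Their poses are not given: they have to be found in the camera images.
- jar_a_center (a point): one of three look-alike jars: opaque white, black screw lid shut, upright cylinder 56 mm in diameter, 70 mm high, on the counter at the start, its axis 90 mm or more from the next jar's. This point: on its axis (z), 35 mm above its base. Jars weigh 110 to 420 g; the full one, any of the three, weighs at least 120 g more than each of the others, which also differ.
- jar_b_center (a point): one of three look-alike jars: opaque white, black screw lid shut, upright cylinder 56 mm in diameter, 70 mm high, on the counter at the start, its axis 90 mm or more from the next jar's. This point: on its axis (z), 35 mm above its base. Jars weigh 110 to 420 g; the full one, any of the three, weighs at least 120 g more than each of the others, which also differ.
- jar_c_center (a point): one of three look-alike jars: opaque white, black screw lid shut, upright cylinder 56 mm in diameter, 70 mm high, on the counter at the start, its axis 90 mm or more from the next jar's. This point: on its axis (z), 35 mm above its base. Jars weigh 110 to 420 g; the full one, any of the three, weighs at least 120 g more than each of the others, which also differ.
- tray: shallow open wooden tray, fixed to the counter: 170 mm (its x) by 310 mm (its y) outside, walls 6 mm thick and 18 mm high, inner floor 6 mm above the counter. Origin: centre of its underside, on the counter. There is room for three jars in a row along its y. Jars may also wait in it or on the counter while they are being compared.
- bottle: bystander: closed green bottle with a yellow cap, 60 mm in diameter, 160 mm high; origin at the centre of its base
- carton: bystander: closed cardboard box 80 x 120 x 60 mm high; origin at the centre of its underside
- tape: bystander: pale roll of clear tape lying flat, 100 mm in diameter, 24 mm high; origin at the centre of its underside
Mind the look-alikes: they are no part of the job. Leave any purple or turquoise look-alike of the part that bears jar_c_center alone.

How it is judged:
By the outcome, as a careful person would: the job done as asked, in the order asked, and still so for the second after the job is handed in, while the arm keeps its last pose, push and grip.
It also fails if it takes over 72 s, if anything falls off the work surface, if the arm or the gripper's body presses on something with over 40 N, if the wrist force passes 120 N, or if a joint passes its speed limit or range.

### The arm

A 6-joint arm with a two-finger parallel gripper is mounted at the origin on the work surface. World frame = base frame: x ahead of the robot, y to its left, z up, the work surface at z = 0. Lengths are in m, angles in degrees, forces in N, time in s.
With the tool pointing down it reaches from about 0.25 to 0.725 m from the base axis. Payload 9.7 kg.
Tool frame: the origin (TCP) lies between the finger pads; the fingertips stand 19 mm ahead of it and the grasp point (between the pads) is the TCP; x points along the fingers, y is the direction in which the jaws open and shut, and the axes are right-handed (so a half turn about x gives the same grasp; the last joint's range is limited). The gripper opens to 85 mm and grips with 20 to 120 N. Pads are 22 mm wide; open, the fingers measure 114 mm over their backs; the gripper's body (76 mm by 85 mm) begins 54 mm behind the grasp point. The pads swing forward as they close: fully open they stand 13 mm farther back than shut.
Start: joints at [-73.339, 4.979, 10.078, 95.1, 0, 90], TCP at [0.158, -0.527, 0.25] pointing down, gripper open.
Joint ranges: [-179.16, 179.16], [-48.56, 103.87], [-65.8, 70.77], [-126.05, 130.52], [-82.76, 87.17], [-180, 180]. Speed limits (degrees/s): [127.2, 127.2, 147.25, 180, 180, 180].

### API

Orientations are given as [roll, pitch, yaw] about the fixed x, y, z axes, in that order (R = Rz(yaw) Ry(pitch) Rx(roll)).
In Python, from workcell import bot gives the robot as it stands. The module is installed in compiled form; this text tells all that it offers.
- The arm moves only by the shell command python3 -m handwheel 'ROWS' [FORCE]. ROWS is JSON, a list of rows, each a list of 7 numbers: the turn, a rotation vector about the tool's x, y, z in degrees, then the shift along the tool's x, y, z in m, then the closure, from -1 (fully open) to 1 (shut), so that 0 is half open. In form: [[ax, ay, az, dx, dy, dz, fingers], ...]. A call has 1 to 20 rows; each row is the pose to reach, as a shift and turn from the pose commanded when the call began, along the tool's axes at that moment; what a row does not reach only later rows make up. A row lasts 1/8 s, in which the tool goes at most 62.5 mm and 10.7 degrees, less where a joint would pass 70% of its speed; a pose out of reach is approached as far as the arm can. A call with a gripper value outside its range is refused whole. The fingers move at their own pace and stop on an object; FORCE is the grip in N (left out, the last holds). Time passes only in rows, so rows that repeat a pose let the fingers close. It gives the time, the measured TCP pose, the force and the opening at its end, in the units of the state.
- bot.get_obs(): the state, without advancing time (a new reading comes with each control period).
- bot.camera(name): name is "side" or "top"; returns a dict with "frame" (480x640x3 uint8, red, green, blue), "fx", "fy", "cx", "cy" (pixels), "k1" (the pictures are not rectified: a ray, as slopes to the right and down, at radius r is drawn at 1 + k1 r^2 times it, then the intrinsics apply), "R" (3x3) and "t" (3): a world point X has camera coordinates R X + t. Camera axes: x right, y down, z forward; pixel columns grow to the right and rows downward; lengths in m; the calibration is good to about 2 mm. A picture is of the moment at which its call begins. There is no depth.
- bot.job_done(): hands the job in, once; it reports no verdict.
Trained networks look in a picture, given as the dict that the camera call returned (one of the last four; its "shot" number tells which), for a name from the list of things; names that differ only in an ending like _2 or _b are one class to them, and where a whole thing is asked for, a point or a joint stands for the part that bears it (a point fixed in the world has none). Each returns a list of dicts, best first, with "conf" (0 to 1); they miss things now and then, are a little off and sometimes report something else, mostly with a low value. They report only what shows in the picture. A call takes as long as a camera call. They do not tell look-alikes from the thing itself.
- bot.look_for(name, picture): "bbox" ([left, top, width, height] as shares, 0 to 1, of the picture: columns of its width, rows of its height, round what is visible of it).
- bot.tip_of(name, picture): "centre" ([column, row] as shares, 0 to 1, of the picture: columns of its width, rows of its height: a listed point, or the origin of a listed thing).
The state is a dict: "time": time; "q": joint angles; "qd": joint speeds; "joint_efforts": joint torques, N m; "ee_pos": TCP position; "tcp_rot": TCP orientation; "wrist_force": force on the tool from outside, world axes, zero at the start; "torque": the same for the moment, N m; "opening": finger opening in m.
Only numpy, scipy, OpenCV 4.12 (cv2) and the standard library are available. Lean on these libraries where they do the work, as an engineer would, in place of code of your own. Each camera call takes 0.05 s, during which the arm holds its last target.

## Working session

There is one attempt and no reset: what is moved stays moved. The work goes in short steps, Python scripts to look and compute and a shell command to move; the robot and the scene stay as the last step left them, time stands still between calls to the robot, and variables do not carry over. Pictures are saved under pics/ and viewed, and the job is handed in when it is done.

```bash
mkdir -p pics
python3 - <<'E'
from workcell import bot
import cv2
o=bot.get_obs()
for k,v in o.items(): print(k,v)
for n in ("top","side"):
    c=bot.camera(n)
    cv2.imwrite(f"pics/{n}0.png",c["frame"][:,:,::-1])
    print(n,{k:v for k,v in c.items() if k!="frame"})
    for nm in ("jar_a_center","tray","bottle","carton","tape"):
        print(nm,[(round(d["conf"],2),[round(d["centre"][0]*640),round(d["centre"][1]*480)]) for d in bot.tip_of(nm,c)])
E
```

```text
time 0.0
q [-7.33399902e+01  5.01040463e+00  1.00339446e+01  9.50989310e+01
  3.40140824e-04  9.00010210e+01]
qd [ 0.0336685   0.00357736  0.04830743  0.00153019  0.03171038 -0.01504107]
joint_efforts [ 3.22872940e-03 -5.20396078e+01  4.64798784e+01  1.65428070e-02
  1.61674593e-04 -1.86883170e-05]
ee_pos [ 0.15762368 -0.52671699  0.24958516]
tcp_rot [-90.25747773  89.92460819 106.40151084]
wrist_force [ 0.80846235  0.10047104 -0.42649316]
torque [ 0.02590755  0.06039444 -0.02987095]
opening 0.08525540260366377
top {'fx': 620.6816442214823, 'fy': 620.6816442214823, 'cx': 317.4700413458053, 'cy': 226.73473857570562, 'k1': -0.011822952785855486, 'R': array([[-2.50081568e-02, -9.99687015e-01, -6.81499992e-04],
       [-9.82755528e-01,  2.47095238e-02, -1.83251227e-01],
       [ 1.83210711e-01, -3.91302752e-03, -9.83065880e-01]]), 't': array([-0.07211275,  0.53189816,  1.26240017]), 'shot': 1}
jar_a_center [(0.56, [433, 257])]
tray [(0.89, [167, 240])]
bottle [(0.65, [256, 152])]
carton [(0.62, [353, 161])]
tape [(0.6, [497, 311])]
side {'fx': 492.46784343402464, 'fy': 492.46784343402464, 'cx': 316.479246202399, 'cy': 237.5661442043654, 'k1': -0.09390947650141658, 'R': array([[ 0.99980933, -0.010397  ,  0.0165291 ],
       [ 0.0079544 , -0.55620727, -0.83100553],
       [ 0.01783357,  0.83097856, -0.55601852]]), 't': array([-0.53593859,  0.01114065,  1.27009272]), 'shot': 2}
jar_a_center [(0.57, [284, 321])]
tray [(0.62, [306, 198])]
bottle [(0.85, [379, 236]), (0.68, [284, 321])]
carton [(0.96, [387, 282]), (0.75, [212, 388])]
tape [(0.64, [215, 390])]
```

View pics/top0.png

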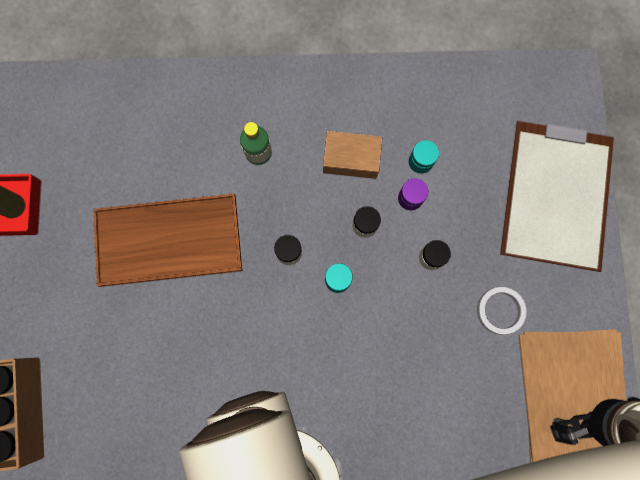

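View pics/side0.png

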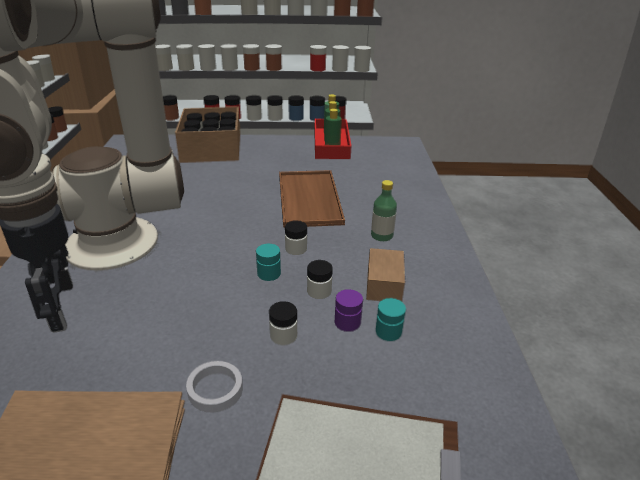

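The top view shows three black-lidded white jars at about (288,249), (367,220) and (436,254). The look-alikes are turquoise at (339,277) and (425,155), and purple at (414,193). The black-lidded ones fit the description. I'll locate them precisely and confirm with a crop.

```bash
cat > h.py <<'E'
import numpy as np, cv2
from workcell import bot
def ray(c,u,v):
    K=np.array([[c["fx"],0,c["cx"]],[0,c["fy"],c["cy"]],[0,0,1]])
    p=cv2.undistortPoints(np.array([[[u,v]]],float),K,np.array([c["k1"],0,0,0,0]))[0,0]
    R=np.array(c["R"]);t=np.array(c["t"])
    return -R.T@t, R.T@np.array([p[0],p[1],1])
def onplane(c,u,v,z):
    o,d=ray(c,u,v); return o+d*(z-o[2])/d[2]
def proj(c,X):
    K=np.array([[c["fx"],0,c["cx"]],[0,c["fy"],c["cy"]],[0,0,1]])
    return cv2.projectPoints(np.array(X,float).reshape(-1,1,3),cv2.Rodrigues(np.array(c["R"]))[0],np.array(c["t"]),K,np.array([c["k1"],0,0,0,0]))[0][:,0]
E
python3 - <<'E'
from h import *
c=bot.camera("top"); f=c["frame"]; s=bot.camera("side")
hsv=cv2.cvtColor(f,cv2.COLOR_RGB2HSV)
g=f.max(2)
print(f[249,288],f[220,367],f[230,330])
m=(g<60).astype(np.uint8)
n,l,st,ce=cv2.connectedComponentsWithStats(m)
for i in range(1,n):
    x,y,w,h,a=st[i]
    if a>250 and 200<ce[i][0]<480 and ce[i][1]<300:
        u,v=x+w/2-.5,y+h/2-.5
        print("lid",st[i],ce[i].round(1),onplane(c,*ce[i],.07).round(4),onplane(c,u,v,.07).round(4))
for nm,p in (("top",c),("side",s)):
  for d in bot.look_for("jar_a_center",p): 
    b=np.array(d["bbox"])*[640,480,640,480]; print(nm,round(d["conf"],2),b.round(1))
# colour lookalikes
for name,lo,hi in (("turq",(80,120,60),(95,255,255)),("purp",(130,80,40),(160,255,255)),("tray",(4,90,60),(14,255,200))):
    m=cv2.inRange(hsv,lo,hi)
    n,l,st,ce=cv2.connectedComponentsWithStats(m)
    for i in range(1,n):
        if st[i][4]>300: print(name,st[i],ce[i].round(1),onplane(c,*ce[i],.06).round(3)); 
        if st[i][4]>5000 and name=="tray":
            cn=cv2.findContours((l==i).astype(np.uint8),cv2.RETR_EXTERNAL,cv2.CHAIN_APPROX_NONE)[0]
            r=cv2.minAreaRect(cn[0]);print(r)
            ap=cv2.approxPolyDP(cn[0],12,True)[:,0];print(ap.tolist())
            print([onplane(c,*q,.018)[:2].round(3).tolist() for q in ap])
im=cv2.resize(f[130:300,240:480],None,fx=3,fy=3,interpolation=cv2.INTER_CUBIC)
cv2.imwrite("pics/crop0.png",im[:,:,::-1])
E
```

```text
[40 39 38] [34 31 30] [124 123 128]
lid [354 207  27  27 573] [366.7 219.8] [ 0.5382 -0.1883  0.07  ] [ 0.5377 -0.1888  0.07  ]
lid [274 235  28  28 580] [287.4 248.4] [ 0.4821 -0.0221  0.07  ] [ 0.4819 -0.0223  0.07  ]
lid [423 241  28  27 585] [436.2 253.5] [ 0.4637 -0.3288  0.07  ] [ 0.4627 -0.3293  0.07  ]
top 0.64 [416.9 241.5  31.8  28.8]
side 0.9 [268.  299.3  26.3  46.7]
turq [410 140  29  29 589] [424.7 153.6] [ 0.681 -0.319  0.06 ]
turq [325 263  27  28 589] [338.3 276.8] [ 0.422 -0.126  0.06 ]
purp [398 178  30  32 716] [412.7 193.6] [ 0.594 -0.289  0.06 ]
tray [ 501  121  113  151 1686] [555.4 185.9] [ 0.603 -0.593  0.06 ]
tray [ 323  131   59   48 1689] [351.4 155.1] [ 0.682 -0.162  0.06 ]
tray [   93   194   149    93 11223] [166.2 239.7] [0.508 0.231 0.06 ]
((165.83714294433594, 239.59048461914062), (77.99183654785156, 147.1813507080078), 83.774169921875)
[[235, 195], [94, 209], [97, 285], [241, 270]]
[[0.611, 0.093], [0.587, 0.4], [0.421, 0.387], [0.446, 0.08]]
tray [ 519  330  107  133 6828] [566.1 384.1] [ 0.194 -0.576  0.06 ]
((574.6597900390625, 392.7582092285156), (130.19039916992188, 101.12842559814453), 84.80557250976562)
[[616, 330], [519, 335], [531, 462], [602, 446], [559, 444], [550, 426], [625, 400]]
[[0.299, -0.708], [0.294, -0.503], [0.04, -0.506], [0.067, -0.654], [0.073, -0.566], [0.109, -0.551], [0.156, -0.711]]
tray [  0 359  20 112 656] [ 12.1 422.2] [0.148 0.531 0.06 ]
tray [194 418  73  25 324] [228.2 431.2] [0.121 0.101 0.06 ]
```

View pics/crop0.png

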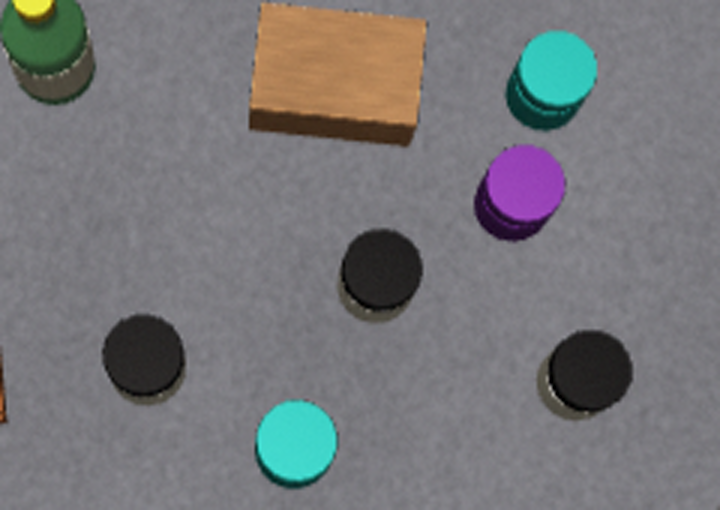

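```bash
cat >> h.py <<'E'
from scipy.spatial.transform import Rotation as Ro
def go(target,jaw=None,frm=None):
    """shift in tool axes, and turn about tool x so that jaw(y) axis points along world angle jaw (mod 180) with x exactly down"""
    o=bot.get_obs(); R=Ro.from_euler("xyz",o["tcp_rot"],degrees=True)
    p=np.array(o["ee_pos"])
    y=R.as_matrix()[:,1]; print("t",round(o["time"],2),"p",p.round(4),"xaxis",R.as_matrix()[:,0].round(3),"jaw ang",round(np.degrees(np.arctan2(y[1],y[0])),2),"q",np.round(o["q"],1))
    print("shift",R.inv().apply(np.array(target)-p).round(4))
    if jaw is not None:
        best=None
        for j in (jaw,jaw+180):
            a=np.radians(j); Y=np.array([np.cos(a),np.sin(a),0]); X=np.array([0,0,-1.]); Z=np.cross(X,Y)
            T=Ro.from_matrix(np.c_[X,Y,Z]); v=(R.inv()*T).as_rotvec(degrees=True)
            if best is None or np.linalg.norm(v)<np.linalg.norm(best): best=v
        print("turn",best.round(2))
E
python3 - <<'E'
from h import *
c=bot.camera("top")
for u,v in ((256,152),): print("bottle",onplane(c,u,v,0).round(3))
go([.463,-.329,.16],4.6)
o=bot.get_obs(); R=Ro.from_euler("xyz",o["tcp_rot"],degrees=True); print(R.as_matrix().round(3))
# model overlay check: lid circle rim and base for 3 jars
s=bot.camera("side")
for nm,p in(("top",c),("side",s)):
    im=p["frame"][:,:,::-1].copy()
    a=np.linspace(0,2*np.pi,60)
    for x,y in((.482,-.022),(.538,-.188),(.463,-.329)):
        for z in(0,.07):
            q=proj(p,np.c_[x+.028*np.cos(a),y+.028*np.sin(a),0*a+z])
            cv2.polylines(im,[(q*16).round().astype(np.int32)],True,(0,0,255),1,cv2.LINE_AA,4)
    cr=(im[180:300,240:480] if nm=="top" else im[200:360,220:440])
    cv2.imwrite(f"pics/ov_{nm}.png",cv2.resize(cr,None,fx=3,fy=3,interpolation=cv2.INTER_CUBIC))
E
```

```text
bottle [0.713 0.048 0.   ]
t 0.85 p [ 0.1577 -0.5269  0.2503] xaxis [ 0.  0. -1.] jaw ang -73.34 q [-73.3   5.   10.1  95.1   0.   90. ]
shift [ 0.0903 -0.102  -0.3492]
turn [-77.94  -0.    -0.  ]
[[ 0.     0.287 -0.958]
 [ 0.    -0.958 -0.287]
 [-1.    -0.    -0.   ]]
```

View pics/ov_top.png

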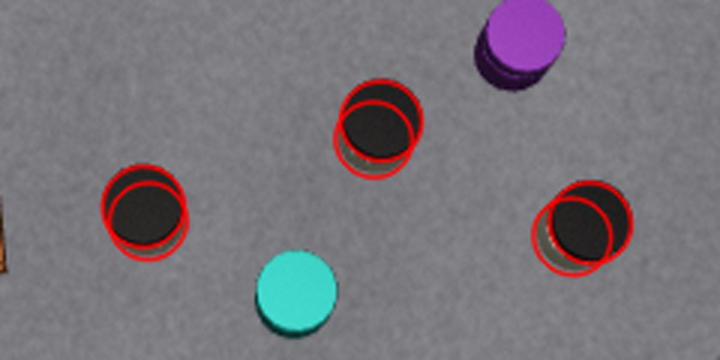

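View pics/ov_side.png

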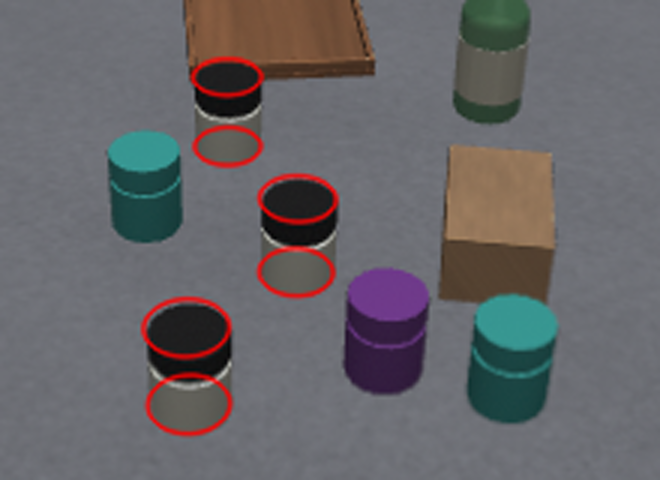

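The overlays match all three black-lidded jars within about 1 mm. I'll start with the nearest one, P3, at (0.463, -0.329).

```bash
python3 -m handwheel '[[-78,0,0,0.09,-0.102,-0.349,-1],[-78,0,0,0.09,-0.102,-0.349,-1],[-78,0,0,0.09,-0.102,-0.349,-1],[-78,0,0,0.09,-0.102,-0.349,-1],[-78,0,0,0.09,-0.102,-0.349,-1],[-78,0,0,0.09,-0.102,-0.349,-1],[-78,0,0,0.09,-0.102,-0.349,-1],[-78,0,0,0.09,-0.102,-0.349,-1],[-78,0,0,0.09,-0.102,-0.349,-1],[-78,0,0,0.09,-0.102,-0.349,-1]]' 40
python3 - <<'E'
from h import *
go([.463,-.329,.042],4.6)
f=[]
for i in range(4): bot.camera("top"); o=bot.get_obs(); f.append(o["wrist_force"])
print(np.array(f).round(2), o["joint_efforts"].round(3) if hasattr(o["joint_efforts"],'round') else o["joint_efforts"])
E
```

```text
time: 2.15
ee_pos: [0.4627, -0.3293, 0.1604]
tcp_rot: [43.9, 90.0, -41.6]
wrist_force: [0.5, -0.3, 0.4]
opening: 0.0856
t 2.15 p [ 0.4627 -0.3293  0.1604] xaxis [ 0. -0. -1.] jaw ang 4.57 q [-35.4   6.5   1.8  85.3  -0.   50. ]
shift [ 0.1184  0.0003 -0.0003]
turn [-0.03  0.   -0.  ]
[[ 0.14  0.41  0.16]
 [-0.6   0.02  0.27]
 [-0.04  0.46 -0.32]
 [ 0.61 -0.29 -0.13]] [ 3.0000e-02 -5.4299e+01  4.7068e+01 -0.0000e+00  1.0000e-03  1.2000e-02]
```

```bash
python3 -m handwheel '[[0,0,0,0.05,0,0,-1],[0,0,0,0.09,0,0,-1],[0,0,0,0.118,0,0,-1],[0,0,0,0.118,0,0,-1],[0,0,0,0.118,0,0,1],[0,0,0,0.118,0,0,1],[0,0,0,0.118,0,0,1],[0,0,0,0.118,0,0,1],[0,0,0,0.118,0,0,1]]' 40
```

```text
time: 3.48
ee_pos: [0.4639, -0.3298, 0.0444]
tcp_rot: [51.0, 89.8, -34.4]
wrist_force: [0.5, 0.3, 6.1]
opening: 0.0554
```

```bash
python3 -m handwheel '[[0,0,0,-0.03,0,0,1],[0,0,0,-0.06,0,0,1],[0,0,0,-0.09,0,0,1],[0,0,0,-0.11,0,0,1],[0,0,0,-0.11,0,0,1],[0,0,0,-0.11,0,0,1],[0,0,0,-0.11,0,0,1]]' 40
python3 - <<'E'
from h import *
f=[]
for i in range(8): c=bot.camera("side" if i else "top"); o=bot.get_obs(); f.append(o["wrist_force"])
f=np.array(f); print(f[:,2].round(2), f.mean(0).round(3), np.round(o["joint_efforts"],3), o["opening"])
cv2.imwrite("pics/lift1.png",c["frame"][:,:,::-1])
go([.463,-.329,.25])
E
```

```text
time: 4.35
ee_pos: [0.4624, -0.3289, 0.1511]
tcp_rot: [-129.6, 89.9, 145.1]
wrist_force: [0.2, 0.2, -1.5]
opening: 0.0556
[-1.45 -1.98 -1.82 -1.44 -1.87 -0.88 -1.25 -1.02] [-0.259  0.108 -1.465] [ 2.0000e-03 -5.5028e+01  4.7689e+01  1.0000e-03 -2.0000e-03  0.0000e+00] 0.05524668661257838
t 4.75 p [ 0.4628 -0.3291  0.1522] xaxis [-0.  0. -1.] jaw ang 4.66 q [-35.4   6.6   1.   84.4   0.   49.9]
shift [-0.0978  0.0002 -0.0001]
```

View pics/lift1.png

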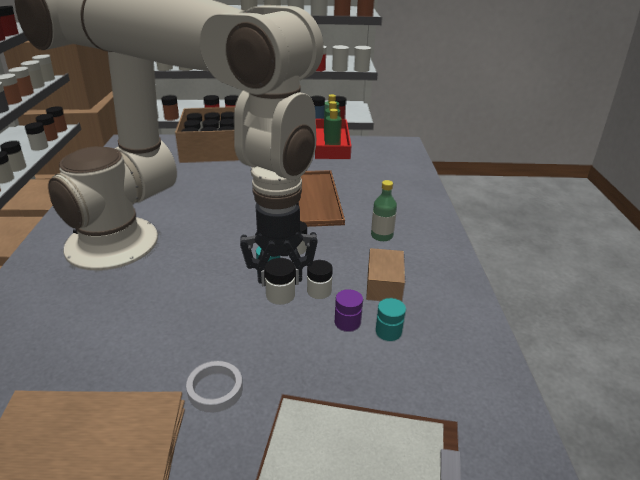

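Jar P3 weighs about 1.47 N (150 g), which is too light to be the full one since that must be at least 230 g. I'll put it in the far tray slot.

Run:
```python
from h import *
go([.508,.335,.165],4.6)
```

```text
t 4.75 p [ 0.4628 -0.3291  0.1522] xaxis [-0.  0. -1.] jaw ang 4.66 q [-35.4   6.6   1.   84.4   0.   49.9]
shift [-0.0128  0.099  -0.6583]
turn [ 0.06 -0.    0.  ]
```

```bash
python3 -m handwheel '[[0,0,0,-0.013,0.002,-0.015,1],[0,0,0,-0.013,0.006,-0.045,1],[0,0,0,-0.013,0.014,-0.09,1],[0,0,0,-0.013,0.021,-0.14,1],[0,0,0,-0.013,0.03,-0.195,1],[0,0,0,-0.013,0.038,-0.25,1],[0,0,0,-0.013,0.046,-0.305,1],[0,0,0,-0.013,0.054,-0.36,1],[0,0,0,-0.013,0.062,-0.415,1],[0,0,0,-0.013,0.071,-0.47,1],[0,0,0,-0.013,0.079,-0.525,1],[0,0,0,-0.013,0.086,-0.575,1],[0,0,0,-0.013,0.092,-0.615,1],[0,0,0,-0.013,0.097,-0.643,1],[0,0,0,-0.013,0.099,-0.658,1],[0,0,0,-0.013,0.099,-0.658,1],[0,0,0,-0.013,0.099,-0.658,1]]' 40
python3 - <<'E'
from h import *
go([.508,.335,.05],4.6)
c=bot.camera("top");o=bot.get_obs();print(o["wrist_force"],o["opening"])
cv2.imwrite("pics/tr1.png",c["frame"][:,:,::-1])
im=c["frame"][:,:,::-1].copy()
cv2.imwrite("pics/tr1.png",im)
E
```

```text
time: 6.88
ee_pos: [0.5079, 0.3339, 0.1657]
tcp_rot: [27.4, 90.0, -58.0]
wrist_force: [0.0, -0.0, -2.0]
opening: 0.055
t 6.88 p [0.5079 0.3339 0.1657] xaxis [ 0. -0. -1.] jaw ang 4.63 q [ 33.3  12.1   8.7  86.6  -0.  118.7]
shift [ 0.1157  0.0002 -0.0011]
turn [ 0.03  0.01 -0.01]
[-0.1236378   0.70136059 -1.40370261] 0.05479798870390759
```

View pics/tr1.png

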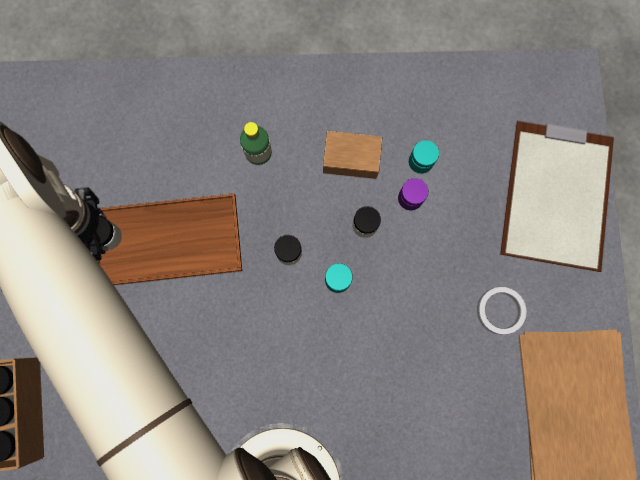

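```bash
python3 -m handwheel '[[0,0,0,0.03,0,-0.001,1],[0,0,0,0.065,0,-0.001,1],[0,0,0,0.09,0,-0.001,1],[0,0,0,0.104,0,-0.001,1],[0,0,0,0.11,0,-0.001,1],[0,0,0,0.112,0,-0.001,1],[0,0,0,0.113,0,-0.001,1]]' 40
python3 -m handwheel '[[0,0,0,0.001,0,0,1],[0,0,0,0.001,0,0,1]]'
python3 -m handwheel '[[0,0,0,0.001,0,0,1],[0,0,0,0.001,0,0,1]]'
```

```text
time: 7.8
ee_pos: [0.5083, 0.336, 0.0532]
tcp_rot: [119.1, 89.9, 33.8]
wrist_force: [0.8, 0.3, -1.1]
opening: 0.0552
time: 8.05
ee_pos: [0.508, 0.3359, 0.0516]
tcp_rot: [119.6, 90.0, 34.2]
wrist_force: [0.2, -0.2, -1.5]
opening: 0.0554
time: 8.3
ee_pos: [0.508, 0.3359, 0.0505]
tcp_rot: [123.3, 90.0, 37.9]
wrist_force: [0.6, -0.5, 0.2]
opening: 0.0553
```

```bash
python3 -m handwheel '[[0,0,0,0.001,0,0,1],[0,0,0,0.001,0,0,1]]'; python3 -m handwheel '[[0,0,0,0,0,0,-1],[0,0,0,0,0,0,-1],[0,0,0,0,0,0,-1],[0,0,0,-0.04,0,0,-1],[0,0,0,-0.09,0,0,-1],[0,0,0,-0.12,0,0,-1],[0,0,0,-0.12,0,0,-1]]'
python3 - <<'E'
from h import *
go([.482,-.022,.165],4.6)
go([.482,-.022,.042],4.6)
c=bot.camera("side")
cv2.imwrite("pics/pl1.png",c["frame"][:,:,::-1])
E
```

```text
time: 8.55
ee_pos: [0.508, 0.3359, 0.0505]
tcp_rot: [127.2, 89.9, 41.8]
wrist_force: [-2.9, -1.1, 8.0]
opening: 0.0551
time: 9.43
ee_pos: [0.5089, 0.3364, 0.1721]
tcp_rot: [118.4, 89.7, 33.1]
wrist_force: [1.2, 0.3, -0.8]
opening: 0.0852
t 9.43 p [0.5089 0.3364 0.1721] xaxis [ 0.004  0.002 -1.   ] jaw ang 4.66 q [ 33.5  12.1   9.4  87.   -0.  118.8]
shift [ 0.0061 -0.0559  0.355 ]
turn [ 0.06 -0.12 -0.23]
t 9.43 p [0.5089 0.3364 0.1721] xaxis [ 0.004  0.002 -1.   ] jaw ang 4.66 q [ 33.5  12.1   9.4  87.   -0.  118.8]
shift [ 0.1291 -0.0564  0.3553]
turn [ 0.06 -0.12 -0.23]
```

View pics/pl1.png

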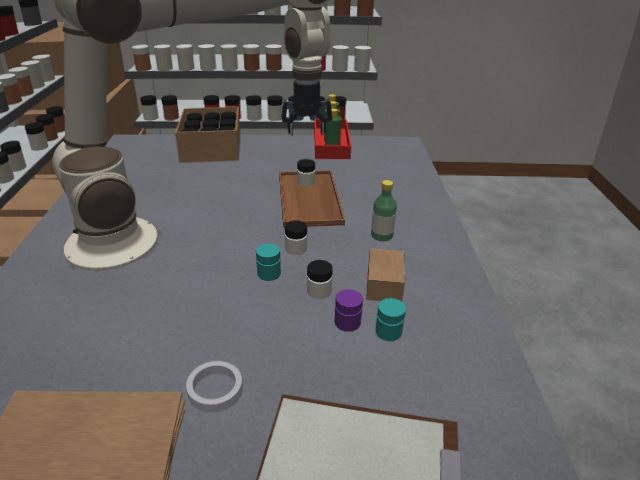

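The jar stands upright in the tray at (306,172). Next is P1.

```bash
python3 -m handwheel '[[0,0,0,0,-0.009,0.06,-1],[0,0,0,0,-0.018,0.12,-1],[0,0,0,0,-0.028,0.18,-1],[0,0,0,0,-0.038,0.24,-1],[0,0,0,0,-0.047,0.3,-1],[0,0,0,0,-0.054,0.342,-1],[0,0,0,0,-0.056,0.355,-1],[0,0,0,0,-0.056,0.355,-1],[0,0,0,0,-0.056,0.355,-1]]'
python3 - <<'E'
from h import *
go([.482,-.022,.042],4.6)
f=[]
for i in range(4): c=bot.camera("side"); o=bot.get_obs(); f.append(o["wrist_force"][2])
print(np.round(f,2), np.round(o["joint_efforts"],3))
E
```

```text
time: 10.6
ee_pos: [0.481, -0.0216, 0.1688]
tcp_rot: [-118.2, 90.0, 156.5]
wrist_force: [0.5, 0.7, 0.8]
opening: 0.0854
t 10.6 p [ 0.481  -0.0216  0.1688] xaxis [-0.001  0.    -1.   ] jaw ang 4.72 q [-2.6 -5.2 -9.1 86.1  0.  82.7]
shift [0.1268 0.0011 0.0005]
turn [ 0.12 -0.02  0.04]
[ 0.46 -0.18 -1.57  0.35] [-5.7000e-02 -4.1202e+01  4.7018e+01 -0.0000e+00  0.0000e+00  9.0000e-03]
```

```bash
python3 -m handwheel '[[0,0,0,0.05,0.001,0,-1],[0,0,0,0.1,0.001,0,-1],[0,0,0,0.127,0.001,0,-1],[0,0,0,0.127,0.001,0,-1],[0,0,0,0.127,0.001,0,1],[0,0,0,0.127,0.001,0,1],[0,0,0,0.127,0.001,0,1],[0,0,0,0.127,0.001,0,1],[0,0,0,0.127,0.001,0,1]]' 40
python3 -m handwheel '[[0,0,0,-0.03,0,0,1],[0,0,0,-0.06,0,0,1],[0,0,0,-0.1,0,0,1],[0,0,0,-0.127,0,0,1],[0,0,0,-0.127,0,0,1],[0,0,0,-0.127,0,0,1],[0,0,0,-0.127,0,0,1],[0,0,0,-0.127,0,0,1]]' 40
python3 - <<'E'
from h import *
f=[]
for i in range(10): c=bot.camera("side"); o=bot.get_obs(); f.append(o["wrist_force"])
f=np.array(f); print(f[:,2].round(2), f.mean(0).round(3), np.round(o["joint_efforts"],3), o["opening"])
cv2.imwrite("pics/lift2.png",c["frame"][:,:,::-1])
go([.516,.24,.165],4.6)
E
```

```text
time: 11.92
ee_pos: [0.4834, -0.0225, 0.0444]
tcp_rot: [87.8, 89.8, 2.5]
wrist_force: [0.5, 1.6, 6.0]
opening: 0.0552
time: 12.92
ee_pos: [0.4816, -0.0226, 0.1683]
tcp_rot: [-96.8, 89.9, 177.9]
wrist_force: [-0.4, 0.1, -3.9]
opening: 0.0555
[-3.88 -3.32 -3.73 -2.72 -3.08 -3.46 -3.83 -3.86 -3.65 -2.93] [ 0.131 -0.312 -3.447] [ 1.0000e-03 -4.3063e+01  4.8878e+01 -0.0000e+00 -0.0000e+00  0.0000e+00] 0.05515455062414014
t 13.43 p [ 0.482  -0.0226  0.1693] xaxis [ 0. -0. -1.] jaw ang 4.66 q [-2.7 -5.1 -9.  86.1 -0.  82.7]
shift [ 0.0043  0.0552 -0.259 ]
turn [ 0.06  0.   -0.01]
```

View pics/lift2.png

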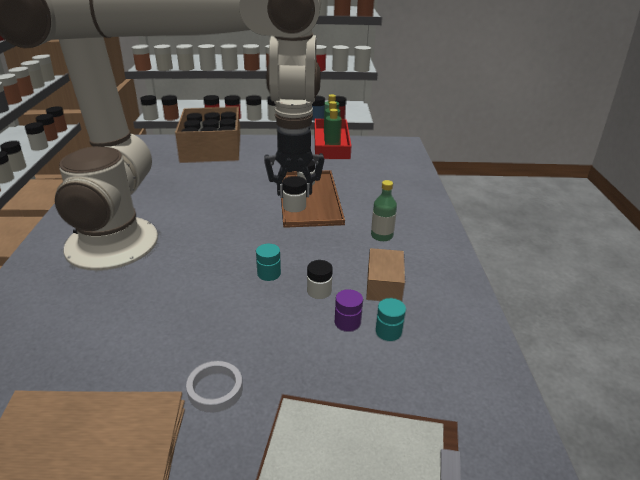

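P1 weighs about 3.45 N (350 g or more). That makes it the full one, because a heavier jar would have to exceed 420 g. I'll set it back in place, then heft and move P2, which also checks this.

```bash
python3 -m handwheel '[[0,0,0,0.03,0,0,1],[0,0,0,0.07,0,0,1],[0,0,0,0.105,0,0,1],[0,0,0,0.12,0,0,1],[0,0,0,0.124,0,0,1],[0,0,0,0.1255,0,0,1],[0,0,0,0.127,0,0,1],[0,0,0,0.127,0,0,1]]' 40
```

```text
time: 14.42
ee_pos: [0.4828, -0.0226, 0.0444]
tcp_rot: [82.6, 89.9, -2.7]
wrist_force: [-4.3, -0.0, 6.1]
opening: 0.0552
```

```bash
python3 -m handwheel '[[0,0,0,0,0,0,-1],[0,0,0,0,0,0,-1],[0,0,0,0,0,0,-1],[0,0,0,-0.05,0,0,-1],[0,0,0,-0.1,0,0,-1],[0,0,0,-0.125,0,0,-1],[0,0,0,-0.125,0,0,-1]]'
python3 - <<'E'
from h import *
go([.538,-.188,.165],4.6)
E
```

```text
time: 15.3
ee_pos: [0.483, -0.0226, 0.1693]
tcp_rot: [82.6, 89.8, -2.8]
wrist_force: [-0.3, -0.2, -0.4]
opening: 0.0855
t 15.3 p [ 0.483  -0.0226  0.1693] xaxis [ 0.004 -0.    -1.   ] jaw ang 4.66 q [-2.7 -5.2 -9.  85.9 -0.  82.7]
shift [0.0045 0.0414 0.1693]
turn [ 0.06  0.03 -0.21]
```

```bash
python3 -m handwheel '[[0,0,0,0,0.013,0.05,-1],[0,0,0,0,0.027,0.11,-1],[0,0,0,0,0.038,0.155,-1],[0,0,0,0,0.042,0.17,-1],[0,0,0,0,0.042,0.17,-1],[0,0,0,0,0.042,0.17,-1]]'
python3 - <<'E'
from h import *
f=[]
for i in range(4): c=bot.camera("top"); o=bot.get_obs(); f.append(o["wrist_force"][2])
print(np.round(f,2), np.round(o["joint_efforts"],3))
go([.538,-.188,.042],4.6)
cv2.imwrite("pics/pre3.png",c["frame"][:,:,::-1])
E
```

```text
time: 16.05
ee_pos: [0.5373, -0.1874, 0.167]
tcp_rot: [-131.8, 90.0, 142.9]
wrist_force: [-0.1, 0.7, 0.7]
opening: 0.0856
[ 0.21 -0.34  0.66  0.14] [-6.1000e-02 -5.4337e+01  4.6953e+01 -1.0000e-03  0.0000e+00  7.0000e-03]
t 16.25 p [ 0.5376 -0.1876  0.1676] xaxis [ 0. -0. -1.] jaw ang 4.74 q [-19.2   6.7   2.8  86.1   0.   66. ]
shift [0.1256 0.0003 0.0004]
turn [ 0.14  0.01 -0.03]
```

View pics/pre3.png

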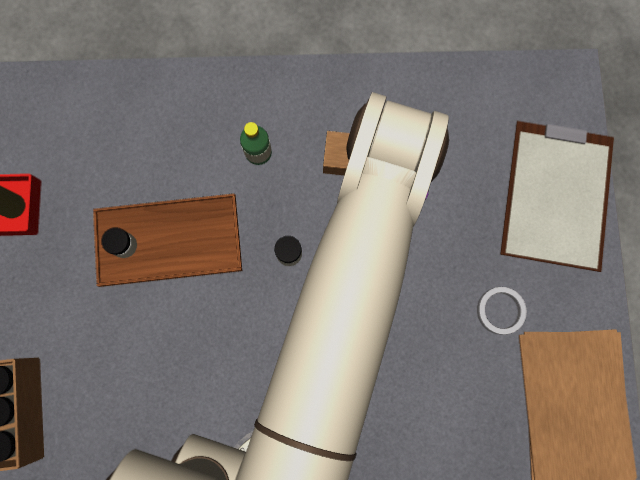

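The first jar stands in the tray at (117,241) and P1 is back at (288,250). Now I'll grasp and heft P2.

```bash
python3 -m handwheel '[[0,0,0,0.05,0,0,-1],[0,0,0,0.1,0,0,-1],[0,0,0,0.1255,0,0,-1],[0,0,0,0.1255,0,0,-1],[0,0,0,0.1255,0,0,1],[0,0,0,0.1255,0,0,1],[0,0,0,0.1255,0,0,1],[0,0,0,0.1255,0,0,1],[0,0,0,0.1255,0,0,1]]' 40
python3 -m handwheel '[[0,0,0,-0.03,0,0,1],[0,0,0,-0.06,0,0,1],[0,0,0,-0.1,0,0,1],[0,0,0,-0.125,0,0,1],[0,0,0,-0.125,0,0,1],[0,0,0,-0.125,0,0,1],[0,0,0,-0.125,0,0,1],[0,0,0,-0.125,0,0,1]]' 40
python3 - <<'E'
from h import *
f=[]
for i in range(10): c=bot.camera("side"); o=bot.get_obs(); f.append(o["wrist_force"])
f=np.array(f); print(f[:,2].round(2), f.mean(0).round(3), np.round(o["joint_efforts"],3), o["opening"])
cv2.imwrite("pics/lift3.png",c["frame"][:,:,::-1])
go([.518,.22,.165],4.6)
E
```

```text
time: 17.38
ee_pos: [0.5389, -0.1888, 0.0441]
tcp_rot: [70.9, 89.8, -14.4]
wrist_force: [1.0, 1.4, 7.0]
opening: 0.0551
time: 18.38
ee_pos: [0.5372, -0.1885, 0.1657]
tcp_rot: [-113.9, 89.9, 160.7]
wrist_force: [-0.3, 0.6, -1.4]
opening: 0.0549
[-1.48 -1.28 -1.28 -0.88 -1.56 -1.42 -2.4  -0.92 -1.73 -1.77] [ 0.004 -0.199 -1.473] [ 0.0000e+00 -5.5461e+01  4.7868e+01 -1.0000e-03 -2.0000e-03  0.0000e+00] 0.05534886656552673
t 18.88 p [ 0.5377 -0.1886  0.1668] xaxis [ 0. -0. -1.] jaw ang 4.66 q [-19.3   6.8   2.8  86.    0.   66. ]
shift [ 0.0018  0.0136 -0.4088]
turn [ 0.06  0.   -0.01]
```

View pics/lift3.png

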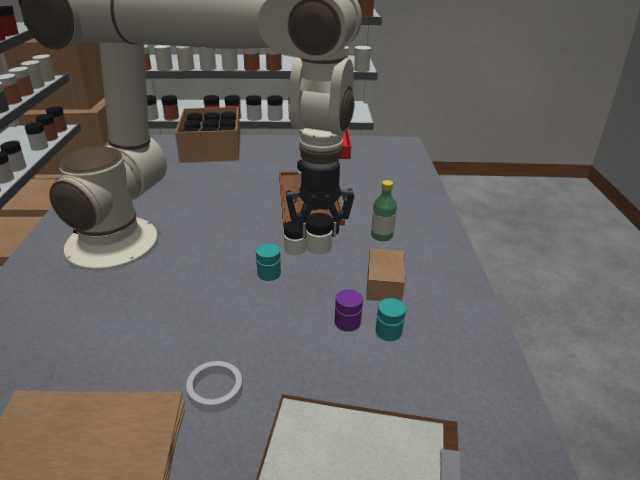

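P2 weighs about 1.5 N, so it's light and P1 is the heaviest. P2 goes in the middle of the tray.

```bash
python3 -m handwheel '[[0,0,0,0,0,-0.015,1],[0,0,0,0,0.001,-0.05,1],[0,0,0,0,0.003,-0.1,1],[0,0,0,0,0.005,-0.155,1],[0,0,0,0,0.007,-0.21,1],[0,0,0,0,0.009,-0.265,1],[0,0,0,0,0.011,-0.32,1],[0,0,0,0,0.012,-0.365,1],[0,0,0,0,0.013,-0.395,1],[0,0,0,0,0.014,-0.409,1],[0,0,0,0,0.014,-0.409,1],[0,0,0,0,0.014,-0.409,1]]' 40
python3 - <<'E'
from h import *
go([.518,.22,.052],4.6)
E
```

```text
time: 20.38
ee_pos: [0.5183, 0.2194, 0.1668]
tcp_rot: [-21.4, 90.0, -106.8]
wrist_force: [-0.1, 0.6, -1.1]
opening: 0.0553
t 20.38 p [0.5183 0.2194 0.1668] xaxis [-0. -0. -1.] jaw ang 4.62 q [ 22.9   5.9   1.8  85.9  -0.  108.3]
shift [ 0.1148 -0.0003 -0.0007]
turn [0.02 0.02 0.01]
```

```bash
python3 -m handwheel '[[0,0,0,0.03,0,0,1],[0,0,0,0.065,0,0,1],[0,0,0,0.09,0,0,1],[0,0,0,0.106,0,0,1],[0,0,0,0.112,0,0,1],[0,0,0,0.1145,0,0,1],[0,0,0,0.116,0,0,1],[0,0,0,0.116,0,0,1]]' 40
python3 -m handwheel '[[0,0,0,0.001,0,0,1],[0,0,0,0.001,0,0,1]]'
```

```text
time: 21.38
ee_pos: [0.5186, 0.2204, 0.0513]
tcp_rot: [109.4, 90.0, 24.1]
wrist_force: [0.4, 0.5, -1.3]
opening: 0.055
time: 21.62
ee_pos: [0.5185, 0.2204, 0.0501]
tcp_rot: [109.9, 90.0, 24.5]
wrist_force: [0.2, 1.2, -0.2]
opening: 0.0552
```

```bash
python3 -m handwheel '[[0,0,0,0.001,0,0,1],[0,0,0,0.001,0,0,1]]'; python3 -m handwheel '[[0,0,0,0,0,0,-1],[0,0,0,0,0,0,-1],[0,0,0,0,0,0,-1],[0,0,0,-0.04,0,0,-1],[0,0,0,-0.09,0,0,-1],[0,0,0,-0.12,0,0,-1],[0,0,0,-0.12,0,0,-1],[0,0,0,-0.12,0,0,-1]]'
python3 - <<'E'
from h import *
c=bot.camera("top"); f=c["frame"]
m=(f.max(2)<60).astype(np.uint8)
n,l,st,ce=cv2.connectedComponentsWithStats(m)
for i in range(1,n):
    if st[i][4]>250 and st[i][1]<300: print("lid",st[i],onplane(c,*ce[i],.07).round(4))
cv2.imwrite("pics/pl2.png",c["frame"][:,:,::-1])
go([.482,-.022,.165],4.6)
E
```

```text
time: 21.88
ee_pos: [0.5185, 0.2204, 0.05]
tcp_rot: [117.4, 89.9, 32.0]
wrist_force: [-3.9, -0.5, 8.2]
opening: 0.0552
time: 22.88
ee_pos: [0.5181, 0.2201, 0.1678]
tcp_rot: [-70.7, 89.9, -156.1]
wrist_force: [0.0, -0.7, -0.3]
opening: 0.0853
lid [ 97 116  36  70 789] [0.7002 0.3366 0.07  ]
lid [ 142  179   44   76 1322] [0.5401 0.2385 0.07  ]
lid [  0 186  25  32 564] [0.5918 0.5585 0.07  ]
lid [274 236  28  28 584] [ 0.4801 -0.0227  0.07  ]
t 22.93 p [0.5179 0.22   0.1673] xaxis [-0.002 -0.001 -1.   ] jaw ang 4.66 q [ 23.    5.9   1.9  86.1   0.  108.4]
shift [ 0.0026 -0.0554  0.2383]
turn [0.06 0.04 0.11]
```

View pics/pl2.png

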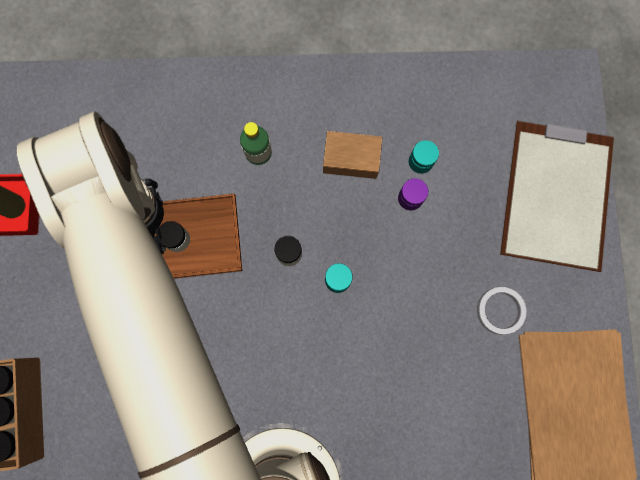

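P2 stands in the tray at (172,236), and P1 is unchanged at (288,250). Now I'll fetch P1.

```bash
python3 -m handwheel '[[0,0,0,0,-0.01,0.05,-1],[0,0,0,0,-0.025,0.105,-1],[0,0,0,0,-0.037,0.16,-1],[0,0,0,0,-0.05,0.215,-1],[0,0,0,0,-0.056,0.238,-1],[0,0,0,0,-0.056,0.238,-1],[0,0,0,0,-0.056,0.238,-1]]'
python3 - <<'E'
from h import *
go([.4815,-.022,.042],4.6)
E
```

```text
time: 23.8
ee_pos: [0.4817, -0.021, 0.168]
tcp_rot: [-111.6, 89.9, 163.1]
wrist_force: [0.4, 1.0, -0.5]
opening: 0.0855
t 23.8 p [ 0.4817 -0.021   0.168 ] xaxis [-0.001  0.    -1.   ] jaw ang 4.67 q [-2.5 -5.1 -9.1 86.1  0.  82.8]
shift [ 0.126  -0.0002  0.001 ]
turn [ 0.07 -0.02  0.06]
```

Next I'll grasp, then lift to a TCP height of about 0.24 m, which puts the base near 0.20 m.

```bash
python3 -m handwheel '[[0,0,0,0.05,0,0.001,-1],[0,0,0,0.1,0,0.001,-1],[0,0,0,0.126,0,0.001,-1],[0,0,0,0.126,0,0.001,-1],[0,0,0,0.126,0,0.001,1],[0,0,0,0.126,0,0.001,1],[0,0,0,0.126,0,0.001,1],[0,0,0,0.126,0,0.001,1],[0,0,0,0.126,0,0.001,1]]' 50
python3 -m handwheel '[[0,0,0,-0.03,0,0,1],[0,0,0,-0.07,0,0,1],[0,0,0,-0.115,0,0,1],[0,0,0,-0.16,0,0,1],[0,0,0,-0.185,0,0,1],[0,0,0,-0.2,0,0,1],[0,0,0,-0.2,0,0,1],[0,0,0,-0.2,0,0,1],[0,0,0,-0.2,0,0,1],[0,0,0,-0.2,0,0,1]]' 50
python3 - <<'E'
from h import *
f=[]
for i in range(8): c=bot.camera("side" if i!=5 else "top"); o=bot.get_obs(); f.append(o["wrist_force"]); t=c if i==5 else (t if i>5 else None)
f=np.array(f); print(f[:,2].round(2), f.mean(0).round(3), o["opening"], np.abs(o["qd"]).max())
cv2.imwrite("pics/fin_s.png",c["frame"][:,:,::-1]);cv2.imwrite("pics/fin_t.png",t["frame"][:,:,::-1])
go([.482,-.022,.24],4.6)
E
```

```text
time: 24.92
ee_pos: [0.483, -0.0223, 0.0446]
tcp_rot: [94.6, 89.8, 9.3]
wrist_force: [-1.0, 2.5, 6.7]
opening: 0.0554
time: 26.18
ee_pos: [0.4817, -0.0226, 0.2421]
tcp_rot: [-95.6, 89.9, 179.1]
wrist_force: [0.7, 0.3, -3.0]
opening: 0.0551
[-2.57 -2.73 -3.   -3.81 -4.45 -4.01 -3.07 -4.06] [-0.036  0.214 -3.463] 0.054978094841130136 0.05412978969711669
t 26.57 p [ 0.482  -0.0225  0.2428] xaxis [ 0.  0. -1.] jaw ang 4.66 q [-2.7 -4.4 -0.2 94.2  0.  82.7]
shift [ 0.0028  0.0001 -0.0005]
turn [ 0.06 -0.   -0.  ]
```

View pics/fin_s.png

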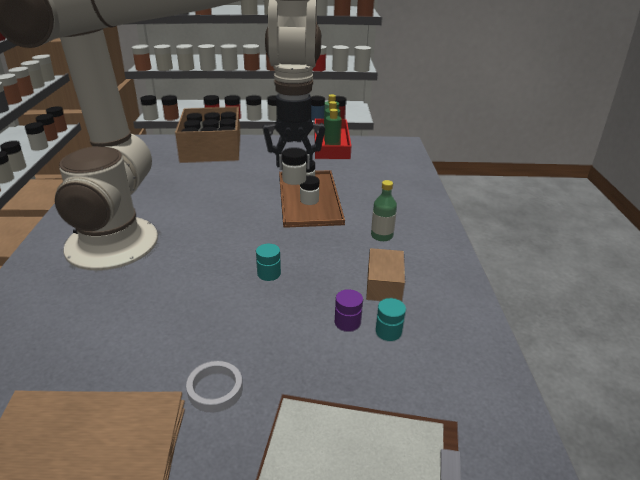

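View pics/fin_t.png

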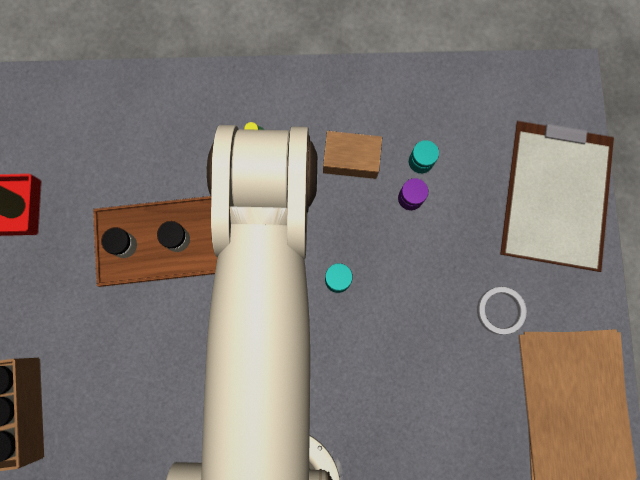

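The side view shows the heavy jar held upright at (294,166). The top view shows both light jars upright in the tray at (117,241) and (172,236). Everything else is unmoved, so I'm handing in.

```bash
python3 -c "
from workcell import bot
print(bot.job_done())"
```

```text
the job is handed in; nothing more can be done
None
```

I hefted all three black-lidded jars and handed the job in at about 26.6 s of the 72 s allowed. The two light jars are upright in the tray, and the heavy one is held up in the gripper.

| Jar (start position, m) | Average wrist force | Weight | Where it ended up |
|---|---|---|---|
| (0.463, -0.329) | 1.47 N | about 150 g | tray, far slot |
| (0.538, -0.188) | 1.47 N | about 150 g | tray, middle |
| (0.482, -0.022) | 3.45 N, then 3.46 N on the final lift | about 350 g | held in the gripper |

**Last checks:**
- **Heavy jar:** it is upright and still, with its base about 0.20 m above the counter and nothing touching it.
- **Tray jars:** both stand upright in the tray. I lowered each until the force showed contact before letting go.
- **Other things:** the bottle, carton, tape and coloured look-alikes showed no movement in the pictures. In the last top view the arm hid most of the bottle, but the side view showed it standing where it was.

**Not settled:** single force readings scattered by about 0.5 N, so I could not tell the two light jars apart. The gap of about 2 N to the heavy one is clear.

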